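Release a housing from the feed lane and lay it on the foam pad

ROBOT

A 6-joint arm with a two-finger parallel gripper is mounted at the origin on the work surface. World frame = base frame: x ahead of the robot, y to its left, z up, the work surface at z = 0. Lengths are in m, angles in rad, forces in N, time in s.
With the tool pointing down it reaches from about 0.425 to 0.95 m from the base axis. Payload 3.5 kg.
Tool frame: the origin (TCP) lies midway between the tips of the shut fingers; the grasp point (between the pads) lies 19 mm behind it (ctrl.pinch_z is the distance from the TCP to the grasp point, in m); z points along the fingers, y is the line along which they close (so a half turn about z gives the same grasp; the last joint's range is limited). The gripper opens to 85 mm and grips with 20 to 120 N. Pads are 22 mm wide; open, the fingers measure 114 mm over their backs; the gripper's body (76 mm by 85 mm) begins 54 mm behind the grasp point. The pads swing forward as they close: fully open they stand 13 mm farther back than shut.
Start: joints at [-1.462, 0.286, 1.577, -0, 1.279, -0.15], TCP at [0.173, -0.653, 0.231] pointing down, gripper open.
Joint ranges: [-2.77, 2.77], [-0.9, 2.22], [0.21, 2.48], [-1.53, 4.67], [0.24, 2.81], [-2.84, 2.84]. Speed limits (rad/s): [2.79, 2.79, 3.14, 3.14, 3.14, 3.14].

INTERFACE

Orientations are given as a unit quaternion [x, y, z, w].
In Python, from plant import get_state, viewer, sign_off, ctrl gives the robot as it stands. The module is installed in compiled form; this text tells all that it offers.
- The arm moves only by the shell command python3 -m handwheel 'ROWS' [FORCE]. ROWS is JSON, a list that holds one entry, the list of rows, each a list of 5 numbers: the finger opening in m, from 0 to 0.0854, then the shift along the tool's x, y, z in m, then the turn about the tool's z in degrees. In form: [[[claw, x, y, z, spin], ...]]. A call has 1 to 12 rows; each row shifts and turns the commanded pose from where the row before left it, along the tool's axes as they then stand; what a row does not reach is not made up. A row lasts 1/12 s, in which the tool goes at most 41.7 mm and 7.16 degrees, less where a joint would pass 70% of its speed; a pose out of reach is approached as far as the arm can. A call is refused whole if a number of a shift passes 0.0417 or a number of a turn 7.16, either way. A call with a gripper value outside its range is refused whole. The fingers move at their own pace and stop on an object; FORCE is the grip in N (left out, the last holds). Time passes only in rows, so rows that do not move let the fingers close. It gives the time, the measured TCP pose, the force, the opening and the grip force at its end, in the units of the state.
- get_state(): the state, without advancing time (a new reading comes with each control period).
- viewer.read_camera(name): name is "scene" or "top"; returns the picture (384x512x3 uint8, blue, green, red); there is no depth.
- viewer.camera_params(name): a dict with "fov_y" (degrees; the focal length in pixels is half the picture's height over the tangent of half this angle, whatever the lens; pixels are square), "cx", "cy" (the principal point, pixels), "k1" (the pictures are not rectified: a ray, as slopes to the right and down, at radius r is drawn at 1 + k1 r^2 times it, then the intrinsics apply), "xyz" and "attitude" of the camera in the world. Camera axes: x right, y up, looking along -z (the intrinsics and any distortion apply to the point x, -y, -z); pixel columns grow to the right and rows downward; lengths in m; the calibration is good to about 2 mm. A picture is of the moment at which its call begins. camera_params takes no time and is no camera call.
- sign_off(): hands the job in; it is judged then, once.
Trained networks look in the newest picture that a camera, given by its name, has taken for a name from the list of things; names that differ only in an ending like _2 or _b are one class to them, and where a whole thing is asked for, a point or a joint stands for the part that bears it (a point fixed in the world has none). Each returns a list of dicts, best first, with "confidence" (0 to 1); they miss things now and then, are a little off and sometimes report something else, mostly with a low value. They report only what shows in the picture. A call takes as long as a camera call. They do not tell look-alikes from the thing itself.
- viewer.look_for(camera, name): "extent" ([left, top, width, height] as shares, 0 to 1, of the picture: columns of its width, rows of its height, round what is visible of it).
- viewer.outline_of(camera, name): "mask" (384x512 bool, what is visible of it) and "extent" ([left, top, width, height] as shares, 0 to 1, of the picture: columns of its width, rows of its height, round what is visible of it).
- viewer.pinpoint(camera, name): "xy" ([column, row] as shares, 0 to 1, of the picture: columns of its width, rows of its height: a listed point, or the origin of a listed thing).
The state is a dict: "time": time; "qpos": joint angles; "dq": joint speeds; "joint_efforts": joint torques, N m; "eef_pos": TCP position; "tcp_rot": TCP orientation; "contact_force": force on the tool from outside, world axes, zero at the start; "wrist_torque": the same for the moment, N m; "opening": opening from 0.0 (shut) to 1.0 (fully open); "finger_force": force on a finger pad.
Only numpy, scipy, OpenCV 4.12 (cv2) and the standard library are available. Lean on these libraries where they do the work, as an engineer would, in place of code of your own. Each camera call takes 0.05 s, during which the arm holds its last target. There are 200 camera calls.

TASK

Pull the red-handled sprung gate of the sloping feed lane right out to its stop, so that the aluminium housing runs down to the lane's end stop, then ease the gate all the way back in, keeping hold of it so that it does not snap shut. Then take the housing from the bottom of the lane and set it gently on the middle of the pink foam pad, lid up and lengthwise along the pad, and leave the circuit board, carton and screwdriver where they are.

Things in the scene. Friction and masses are not known exactly. Their poses are not given: they have to be found in the camera images.
- lane: fixed feed lane, 320 x 74 mm: aluminium roller floor, grey walls, dark steel stand. Origin on the table under the gate; x points level up the lane (away from the robot), y left across it. The floor rises towards +x at 0.245 rad and is 75 mm above the table at x = 0. Inside width 66 mm. Walls are 45 mm high above the gate; below it (x < -12 mm) only 12 mm, so the housing can be gripped there
- lane_rest (a point): point on the lane floor where the housing's underside centre comes to lie against the end stop: at x = -92, y = 0, z = 52 mm of the lane. The end stop, black rubber, 25 mm high, closes the lane's bottom end 55 mm further down
- stop_plate (a point): top of the stop plate at the outer end of the fixed steel arm under the gate's rod, at x = 0, y = -201, z = 98 mm of the lane. The arm is 36 mm wide, its upper face 70 mm above the table; the plate is 8 mm thick
- gate (a joint): the gate: a yellow blade across the lane, on a steel rod with an upright red handle on the lane's -y side. It slides along the lane's -y direction. 0 m = home, lane shut; 0.075 m = pulled out to its stop, lane open. A spring pulls it home: about 4 N at home, 10 N at the stop; let go, it snaps shut (the limit is 0.4 m/s inwards)
- gate_grip (a point): centre of the top of the red handle, an upright plate 12 mm thick along the lane's y (the pull direction), 40 mm along the lane's x and 50 mm tall above the rod; its top is 152 mm above the table. When home it is at x = 0, y = -110 mm of the lane; 65 mm clear between handle and lane wall. Pinch it from above across its thickness
- housing: loose milled aluminium housing with grey lid and three brass dots on top, a block 110 mm (x) x 60 mm (y) x 36 mm (z), 0.25 to 0.5 kg; origin at the centre of its underside, z through the lid. It starts in the lane, tilted with the floor, its long side along the lane, resting against the upper side of the gate
- pad: fixed pink antistatic foam pad, 190 mm (x) x 140 mm (y) x 20 mm thick, lying on the table to the left or right of the lane; origin at the centre of its underside
- board: bystander: green circuit board on black foam, 170 mm (x) x 120 mm (y), 35 mm high; origin at the centre of its underside
- carton: bystander: cardboard carton, 120 mm (x) x 90 mm (y) x 60 mm high; origin at the centre of its underside
- screwdriver: bystander: screwdriver with orange handle lying on the table, 190 mm long along its x, about 30 mm high; origin at the underside near its middle
Mind the look-alikes: they are no part of the job. What is shaped like the housing but green is not meant. Of the things that look like the pad, take the one that is farthest to the robot's right at the start.

How it is judged:
On the way, in this order (a step that is already met when the one before it is completed fails the run):
1. the gate is pulled out to its stop (70 mm or more of 75) (value of joint gate above 0.07 m), for 0.2 s.
2. the housing lies at the lane's end stop (within about 12 mm) and the gate is back home (within 5 mm) (x of housing in the frame of lane between -0.105 and -0.08 m and y of housing in the frame of lane between -0.008 and 0.008 m and value of joint gate below 0.005 m), for 0.2 s.
At the end, for the whole second after the job is handed in: The housing lies at rest on the pink pad, lid up (tilt under 0.1 rad), its centre within 30 mm of the pad's centre along each of the pad's axes and its long side within 0.3 rad of the pad's; the gate is home within 5 mm; the circuit board, carton and screwdriver are within 20 mm of where they were (x of housing in the frame of pad between -0.03 and 0.03 m and y of housing in the frame of pad between -0.03 and 0.03 m and z of housing in the frame of pad between 0.015 and 0.026 m and angle between the x axis of housing and the x axis of pad, either way round below 0.3 rad and angle between housing's own z axis and vertical below 0.1 rad and linear speed of housing below 0.02 m/s and value of joint gate below 0.005 m and distance of each of board, carton, screwdriver from where it was at the start of the episode below 0.02 m); the robot touches nothing.
It fails at once if the gate snaps shut: moves inwards faster than 0.4 m/s (velocity of joint gate below -0.4 m/s).
It fails at once if the housing is dropped onto the pad: faster than 0.5 m/s when less than 60 mm above it (horizontal distance between housing and pad below 0.1 m and z of housing in the frame of pad below 0.08 m and linear speed of housing above 0.5 m/s).
It fails at once if the housing is pushed or knocked hard on the pad: contact force over 60 N (contact force between housing and pad above 60 N).
It fails at once if the circuit board, carton or screwdriver is moved by over 20 mm (distance of any of board, carton, screwdriver from where it was at the start of the episode above 0.02 m).
It also fails if it takes over 58 s, if anything falls off the work surface, if the arm or the gripper's body presses on something with over 40 N, if the wrist force passes 120 N, or if a joint passes its speed limit or range.

## Working session

There is one attempt and no reset: what is moved stays moved. The work goes in short steps, Python scripts to look and compute and a shell command to move; the robot and the scene stay as the last step left them, time stands still between calls to the robot, and variables do not carry over. Pictures are saved under pics/ and viewed, at most 10 in all, crops included, and the job is handed in when it is done.

```bash
mkdir -p pics; cat > h.py <<'E'
import numpy as np, cv2, json
from scipy.spatial.transform import Rotation as R
from plant import get_state, viewer, sign_off, ctrl
def cam(n):
    p=viewer.camera_params(n); f=192/np.tan(np.radians(p["fov_y"])/2)
    K=np.array([[f,0,p["cx"]],[0,f,p["cy"]],[0,0,1]]); D=np.array([p["k1"],0,0,0.])
    return K,D,np.array(p["xyz"]),p["attitude"]
def Rm(a):
    a=np.array(a,float); return R.from_quat(a).as_matrix() if a.size==4 else a.reshape(3,3)
def px2w(n,uv,z):
    K,D,c,a=cam(n); s=cv2.undistortPoints(np.array(uv,float).reshape(-1,1,2),K,D).reshape(-1,2)
    d=np.c_[s[:,0],-s[:,1],-np.ones(len(s))]@Rm(a).T
    return c+d*((z-c[2])/d[:,2])[:,None]
def w2px(n,X):
    K,D,c,a=cam(n); q=(np.atleast_2d(X)-c)@Rm(a)*[1,-1,-1]
    return cv2.projectPoints(q.reshape(-1,1,3),np.zeros(3),np.zeros(3),K,D)[0].reshape(-1,2)
E
python3 - <<'E'
from h import *
for n in("scene","top"):
    print(viewer.camera_params(n)); im=viewer.read_camera(n); cv2.imwrite(f"pics/{n}0.png",im)
    for t in("lane","lane_rest","stop_plate","gate_grip","housing","pad","board","carton","screwdriver"):
        r=viewer.pinpoint(n,t); print(n,t,[(np.round(np.array(d["xy"])*[512,384],1).tolist(),round(d["confidence"],2)) for d in r])
s=get_state();print(s["time"],s["eef_pos"],s["tcp_rot"],ctrl.pinch_z)
E
```

```text
{'fov_y': 44.86561760206505, 'cx': 257.080010488946, 'cy': 192.02610743720152, 'k1': -0.13034571394860062, 'xyz': array([ 1.46231727, -0.09289683,  1.04180265]), 'attitude': array([0.2791694 , 0.26089474, 0.62155005, 0.68386688])}
scene lane [([276.3, 218.6], 0.78), ([375.7, 199.6], 0.16)]
scene lane_rest [([276.0, 186.1], 0.89)]
scene stop_plate [([211.1, 211.1], 0.64)]
scene gate_grip [([242.9, 190.3], 0.86)]
scene housing [([286.4, 212.9], 0.89), ([308.7, 299.2], 0.57)]
scene pad [([149.2, 224.9], 0.94), ([185.8, 158.8], 0.78)]
scene board [([376.7, 200.8], 0.85), ([147.4, 224.4], 0.58)]
scene carton [([382.3, 267.7], 0.57)]
scene screwdriver [([165.0, 286.6], 0.84)]
{'fov_y': 55.39829045279425, 'cx': 248.08538999131935, 'cy': 192.93373428597212, 'k1': -0.0790649742533126, 'xyz': array([ 0.49178624, -0.01775565,  0.98118046]), 'attitude': array([-0.02612793,  0.00096317,  0.71539298, -0.69823298])}
top lane [([234.9, 185.6], 0.83)]
top lane_rest [([239.8, 221.1], 0.96), ([124.3, 205.2], 0.68)]
top stop_plate [([315.0, 167.0], 0.71)]
top gate_grip [([277.2, 174.0], 0.55)]
top housing [([228.0, 160.6], 0.82), ([219.4, 86.9], 0.68)]
top pad [([385.7, 190.0], 0.82), ([347.2, 295.5], 0.65)]
top board [([125.8, 205.9], 0.66)]
top carton [([142.3, 113.1], 0.86), ([234.1, 187.4], 0.23)]
top screwdriver [([358.5, 109.0], 0.76)]
1.0 [ 0.17277856 -0.65250025  0.23132412] [ 9.91638008e-01  1.29050615e-01  6.95051701e-07 -5.18663021e-06] 0.0187
```

View pics/top0.png

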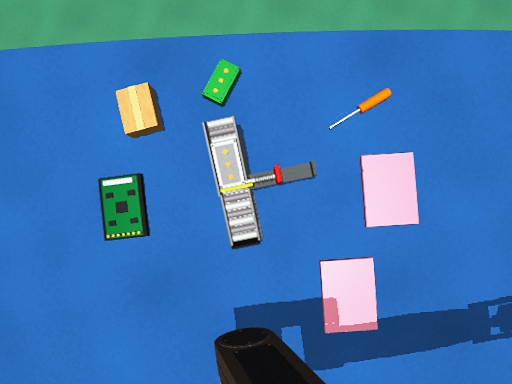

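View pics/scene0.png

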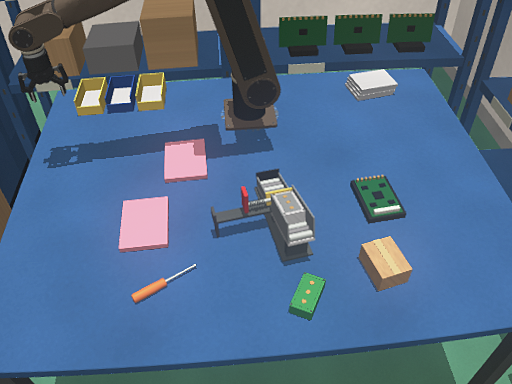

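```bash
python3 - <<'E'
from h import *
S=lambda n,uv,z:np.round(px2w(n,uv,z)[0],4)
print("rest",S("top",[239.8,221.1],.052),S("scene",[276,186.1],.052))
print("stop",S("top",[315,167],.098),S("scene",[211.1,211.1],.098))
print("grip",S("top",[277.2,174],.152),S("scene",[242.9,190.3],.152))
print("lane",S("top",[234.9,185.6],0),S("scene",[276.3,218.6],0))
print("pads",S("top",[385.7,190],0),S("top",[347.2,295.5],0),S("scene",[149.2,224.9],0),S("scene",[185.8,158.8],0))
for n,k in(("top","pad"),("scene","pad"),("top","screwdriver"),("top","board"),("top","carton")):
    for d in viewer.outline_of(n,k):
        m=d["mask"]; c=max(cv2.findContours(m.astype(np.uint8),0,2)[0],key=cv2.contourArea)
        b=cv2.boxPoints(cv2.minAreaRect(c)); print(n,k,round(d["confidence"],2),"px",b.round(0).tolist(),"\n   w",px2w(n,b,.02)[:,:2].round(3).tolist())
E
```

```text
rest [0.4568 0.0377 0.052 ] [0.4587 0.0471 0.052 ]
stop [ 0.5847 -0.1499  0.098 ] [ 0.5853 -0.1493  0.098 ]
grip [ 0.5653 -0.0557  0.152 ] [ 0.5672 -0.0583  0.152 ]
lane [0.5505 0.0518 0.    ] [0.5443 0.0387 0.    ]
pads [ 0.5285 -0.3526  0.    ] [ 0.2498 -0.241   0.    ] [ 0.5321 -0.3415  0.    ] [ 0.2417 -0.2367  0.    ]
top pad 0.8 px [[359.0, 155.0], [414.0, 151.0], [419.0, 223.0], [365.0, 227.0]] 
   w [[0.621, -0.28], [0.628, -0.425], [0.439, -0.431], [0.433, -0.287]]
top pad 0.58 px [[319.0, 260.0], [373.0, 256.0], [378.0, 329.0], [324.0, 333.0]] 
   w [[0.349, -0.164], [0.356, -0.306], [0.165, -0.317], [0.158, -0.174]]
scene pad 0.97 px [[160.0, 142.0], [204.0, 137.0], [209.0, 179.0], [164.0, 184.0]] 
   w [[0.166, -0.328], [0.155, -0.171], [0.373, -0.158], [0.381, -0.3]]
scene pad 0.9 px [[119.0, 197.0], [168.0, 197.0], [168.0, 250.0], [119.0, 250.0]] 
   w [[0.425, -0.44], [0.44, -0.286], [0.648, -0.277], [0.636, -0.416]]
top screwdriver 0.82 px [[356.0, 107.0], [387.0, 86.0], [392.0, 93.0], [361.0, 114.0]] 
   w [[0.75, -0.276], [0.806, -0.364], [0.785, -0.376], [0.73, -0.288]]
top board 0.85 px [[97.0, 178.0], [142.0, 174.0], [149.0, 236.0], [104.0, 241.0]] 
   w [[0.579, 0.425], [0.588, 0.299], [0.42, 0.284], [0.41, 0.409]]
top carton 0.74 px [[114.0, 89.0], [153.0, 81.0], [164.0, 131.0], [125.0, 139.0]] 
   w [[0.823, 0.378], [0.842, 0.268], [0.702, 0.238], [0.683, 0.347]]
top carton 0.39 px [[97.0, 178.0], [142.0, 172.0], [150.0, 235.0], [105.0, 241.0]] 
   w [[0.581, 0.425], [0.592, 0.298], [0.423, 0.28], [0.41, 0.406]]
```

The top view shows the lane running from (220,120) to (245,243), with the silver housing at (228,160), the red handle at (278,174) and the stop plate at (315,168). The scene view agrees.

- **Housing:** either the silver block in the lane at top (228,160), or the green block at (221,82). I take the silver one.
- **Pad:** either top (390,190), y≈-0.355, or top (349,295), y≈-0.24. I take the one farthest right, at (390,190).
- **Handle:** the only red upright is at (278,174).

Next I fit the lane pose and check it in one crop.

```bash
python3 - <<'E'
from h import *
from scipy.optimize import least_squares
P=np.array([[-.092,0,.052],[0,-.201,.098],[0,-.11,.152],[0,0,0]])
O={"top":[[239.8,221.1],[315,167],[277.2,174],[234.9,185.6]],"scene":[[276,186.1],[211.1,211.1],[242.9,190.3],[276.3,218.6]]}
T=lambda v,P:np.c_[P[:,:2]@R.from_euler("z",v[2]).as_matrix()[:2,:2].T+v[:2],P[:,2]]
f=lambda v:np.concatenate([(w2px(n,T(v,P))-O[n]).ravel() for n in O])
r=least_squares(f,[.545,.05,.18],loss="soft_l1"); v=r.x; print(v.round(4),f(v).round(1))
print("rest,stop,grip",T(v,P).round(4).tolist())
im=viewer.read_camera("top")
tz=lambda x:.075+x*np.tan(.245)
box=lambda x0,x1,h:[[x0,-.033,tz(x0)+h],[x0,.033,tz(x0)+h],[x1,.033,tz(x1)+h],[x1,-.033,tz(x1)+h]]
big=cv2.resize(im[90:270,180:440],None,fx=3,fy=3,interpolation=cv2.INTER_CUBIC)
for B,c in((box(-.012,.16,.045),(0,0,255)),(box(-.147,-.012,.012),(255,0,255)),([[-.02,-.104,.152],[-.02,-.116,.152],[.02,-.116,.152],[.02,-.104,.152]],(0,255,0)),([[-.018,-.197,.098],[-.018,-.205,.098],[.018,-.205,.098],[.018,-.197,.098]],(0,255,0))):
    q=(w2px("top",T(v,np.array(B)))-[180,90])*3
    cv2.polylines(big,[q.round().astype(int)],True,c,1)
pd=np.array([[x,y,.02] for x,y in((-.095,-.07),(-.095,.07),(.095,.07),(.095,-.07))])
q=(w2px("top",T([.53,-.355,.034],pd))-[180,90])*3
cv2.polylines(big,[q.round().astype(int)],True,(0,255,255),1)
cv2.imwrite("pics/c1.png",big)
E
```

```text
[0.549  0.051  0.1648] [ 0.7 -0.6 -1.   1.1  0.8 -0.8  0.3  0.5 -3.7  0.2  0.7 -0.9  0.3 -0.1
  4.3  0.9]
rest,stop,grip [[0.4582, 0.0359, 0.052], [0.582, -0.1473, 0.098], [0.567, -0.0576, 0.152], [0.549, 0.051, 0.0]]
```

View pics/c1.png

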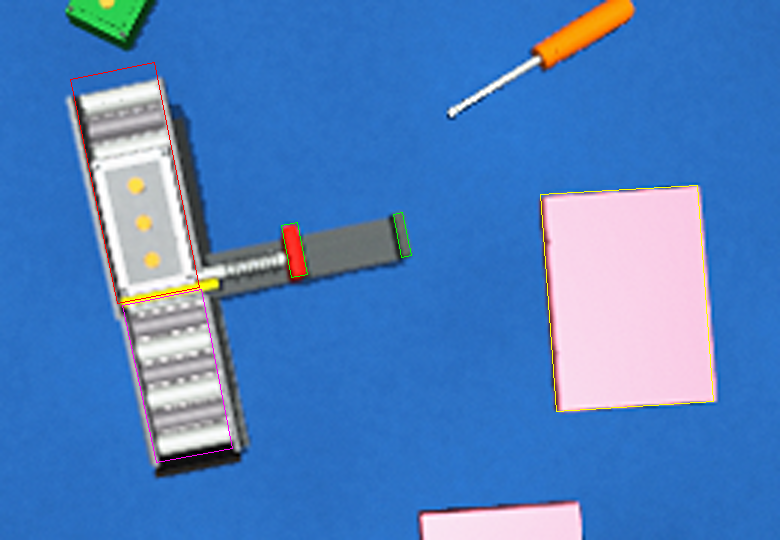

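The crop shows that the fitted lane, handle (crop 295,252), stop plate (402,235) and right-hand pad (630,300) all match the picture. The block behind the gate (145,222) is silver, and the pad is the rightmost one. I'm moving above the handle.

```bash
python3 -m handwheel '[[[0.06,0,0,0,5.4],[0.06,0.027,-0.029,0,0],[0.06,0.027,-0.029,0,0],[0.06,0.027,-0.029,0,0],[0.06,0.027,-0.029,0,0],[0.06,0.027,-0.029,0,0],[0.06,0.027,-0.029,0,0],[0.06,0.027,-0.029,0,0],[0.06,0.027,-0.029,0,0],[0.06,0.027,-0.029,0,0]]]' 60
python3 -m handwheel '[[[0.06,0.027,-0.029,0,0],[0.06,0.027,-0.029,0,0],[0.06,0.027,-0.029,0,0],[0.06,0.027,-0.029,0,0],[0.06,0.027,-0.029,0,0],[0.06,0.027,-0.029,0,0],[0.06,0.027,-0.029,0,0],[0.06,0.027,-0.029,0,0],[0.06,0.027,-0.029,0,0],[0.06,0,0,0,0],[0.06,0,0,0,0]]]'
cat >> h.py <<'E'
L=np.array([.549,.051,.1648])
def go(x,y,z,phi=None):
    s=get_state(); M=R.from_quat(s["tcp_rot"]).as_matrix(); p=np.array(s["eef_pos"])
    d=M.T@(np.array([x,y,z])-p); ph=np.arctan2(M[1,0],M[0,0])
    print("t",round(s["time"],2),"p",p.round(4),"phi",ph.round(4),"shift",d.round(4),"F",np.round(s["contact_force"],1),"open",round(s["opening"],3))
    if phi is not None: print("spin",np.degrees(ph-phi).round(2), "tilt",M[2,2].round(4))
E
python3 -c "
from h import *
go(.567,-.0576,.124,.1648)"
```

```text
time: 2.13
eef_pos: [0.3705, -0.3535, 0.2316]
tcp_rot: [0.997, 0.082, 0.0, 0.0]
contact_force: [1.1, -0.3, 0.1]
opening: 0.699
finger_force: 0.0
time: 3.05
eef_pos: [0.5673, -0.056, 0.2313]
tcp_rot: [0.996, 0.084, -0.0, 0.0]
contact_force: [0.2, -1.1, 0.5]
opening: 0.703
finger_force: 0.0
t 3.05 p [ 0.5673 -0.056   0.2313] phi 0.1686 shift [-0.0006  0.0015  0.1073] F [ 0.2 -1.1  0.5] open 0.703
spin 0.22 tilt -1.0
```

```bash
python3 -m handwheel '[[[0.06,0,0.0015,0.025,0],[0.06,0,0,0.025,0],[0.06,0,0,0.025,0],[0.06,0,0,0.02,0],[0.06,0,0,0.012,0],[0.06,0,0,0,0],[0.01,0,0,0,0],[0.005,0,0,0,0],[0.005,0,0,0,0],[0.005,0,0,0,0],[0.005,0,0,0,0],[0.005,0,0,0,0]]]' 60
python3 -c "
from h import *
go(.567,-.0576,.124,.1648)
im=viewer.read_camera('scene'); cv2.imwrite('pics/g1.png',cv2.resize(im[100:280,170:370],None,fx=3,fy=3,interpolation=2))"
```

```text
time: 4.05
eef_pos: [0.5679, -0.0588, 0.1266]
tcp_rot: [0.997, 0.083, 0.001, -0.0]
contact_force: [-1.3, 2.8, 5.5]
opening: 0.128
finger_force: 59.1
t 4.05 p [ 0.5679 -0.0588  0.1266] phi 0.166 shift [-0.0007 -0.0014  0.0026] F [-1.3  2.8  5.5] open 0.128
spin 0.07 tilt -1.0
```

View pics/g1.png

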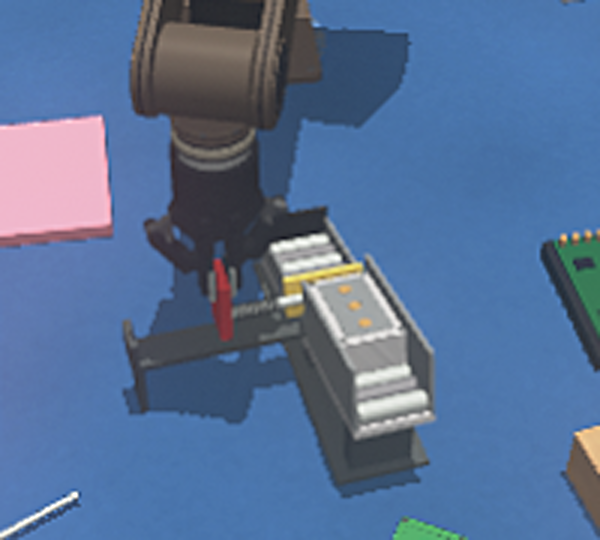

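The crop shows the fingers pinching the red handle (222,295), with the housing still behind the yellow blade. Now I pull slowly.

```bash
python3 -m handwheel '[[[0.005,0,0.005,0,0],[0.005,0,0.009,0,0],[0.005,0,0.01,0,0],[0.005,0,0.01,0,0],[0.005,0,0.01,0,0],[0.005,0,0.01,0,0],[0.005,0,0.01,0,0],[0.005,0,0.008,0,0],[0.005,0,0.003,0,0],[0.005,0,0,0,0],[0.005,0,0,0,0]]]' 60
python3 -c "
from h import *
go(.5679+.075*np.sin(.1648),-.0588-.075*np.cos(.1648),.1266,.1648)"
```

```text
time: 5.02
eef_pos: [0.5804, -0.1294, 0.1265]
tcp_rot: [0.997, 0.083, 0.001, -0.003]
contact_force: [-0.5, 13.2, 7.3]
opening: 0.125
finger_force: 59.8
t 5.02 p [ 0.5804 -0.1294  0.1265] phi 0.1657 shift [-0.0008  0.0033 -0.0001] F [-0.5 13.2  7.3] open 0.125
spin 0.05 tilt -1.0
```

```bash
python3 -m handwheel '[[[0.005,0,0.003,0,0],[0.005,0,0.002,0,0],[0.005,0,0,0,0],[0.005,0,0,0,0],[0.005,0,0,0,0],[0.005,0,0,0,0],[0.005,0,0,0,0],[0.005,0,0,0,0],[0.005,0,0,0,0]]]' 60
python3 -c "
from h import *
go(.5679+.075*np.sin(.1648),-.0588-.075*np.cos(.1648),.1266,.1648)
im=viewer.read_camera('top'); cv2.imwrite('pics/g2.png',cv2.resize(im[90:270,180:380],None,fx=3,fy=3,interpolation=2))
for n in('top','scene'): 
  viewer.read_camera(n)
  for d in viewer.pinpoint(n,'housing'): print(n,d['confidence'],np.array(d['xy'])*[512,384],px2w(n,np.array(d['xy'])*[512,384],.052))"
```

```text
time: 5.77
eef_pos: [0.5804, -0.1295, 0.1264]
tcp_rot: [0.997, 0.083, 0.0, -0.008]
contact_force: [-2.8, 26.5, 10.7]
opening: 0.129
finger_force: 61.0
t 5.77 p [ 0.5804 -0.1295  0.1264] phi 0.1658 shift [-0.0007  0.0032 -0.0002] F [-2.8 26.5 10.7] open 0.129
spin 0.06 tilt -0.9999
top 0.81 [238.7968 219.8016] [[0.4601191  0.04012979 0.052     ]]
top 0.79 [220.8256  86.8992] [[0.80523207 0.0792627  0.052     ]]
scene 0.59 [273.8176 188.3904] [[0.4679145  0.03936345 0.052     ]]
scene 0.57 [308.992  299.4048] [[0.86234633 0.08044963 0.052     ]]
```

View pics/g2.png

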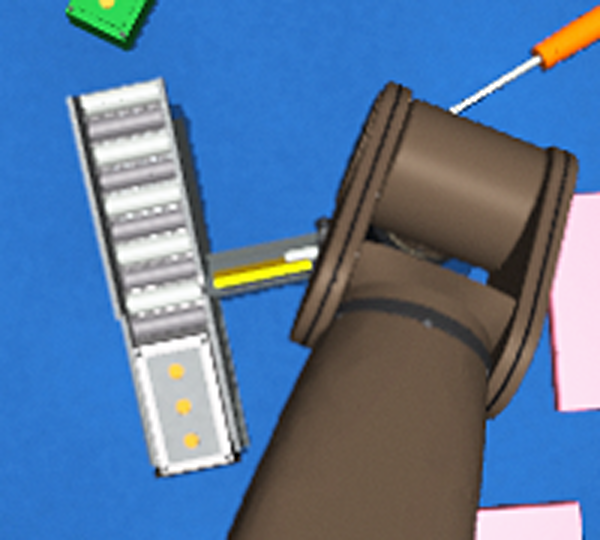

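The crop shows the gate fully out: the blade is clear of the lane at (262,273), having shifted about 75 mm, and the force is rising against the stop. The silver housing lies at the end stop (183,405). Now I ease the gate back in, keeping hold.

```bash
python3 -m handwheel '[[[0.005,0,-0.004,0,0],[0.005,0,-0.008,0,0],[0.005,0,-0.01,0,0],[0.005,0,-0.01,0,0],[0.005,0,-0.01,0,0],[0.005,0,-0.01,0,0],[0.005,0,-0.01,0,0],[0.005,0,-0.008,0,0],[0.005,0,-0.005,0,0],[0.005,0,-0.003,0,0],[0.005,0,0,0,0],[0.005,0,0,0,0]]]' 60
python3 -c "
from h import *
go(.567,-.0576,.1266,.1648)"
```

```text
time: 7.02
eef_pos: [0.5682, -0.0601, 0.1266]
tcp_rot: [0.997, 0.083, 0.001, -0.0]
contact_force: [-1.8, 4.6, 5.5]
opening: 0.124
finger_force: 59.8
t 7.02 p [ 0.5682 -0.0601  0.1266] phi 0.1666 shift [-0.0008 -0.0027 -0.    ] F [-1.8  4.6  5.5] open 0.124
spin 0.1 tilt -1.0
```

```bash
python3 -m handwheel '[[[0.005,0,-0.002,0,0],[0.005,0,-0.002,0,0],[0.005,0,-0.001,0,0],[0.005,0,0,0,0],[0.005,0,0,0,0],[0.005,0,0,0,0]]]' 60
python3 -m handwheel '[[[0.005,0,-0.001,0,0],[0.005,0,-0.001,0,0],[0.005,0,-0.001,0,0],[0.005,0,0,0,0],[0.005,0,0,0,0],[0.005,0,0,0,0]]]' 60
```

```text
time: 7.52
eef_pos: [0.5674, -0.0556, 0.1265]
tcp_rot: [0.997, 0.083, 0.001, -0.0]
contact_force: [-1.8, 4.3, 6.1]
opening: 0.13
finger_force: 59.8
time: 8.02
eef_pos: [0.5674, -0.0554, 0.1266]
tcp_rot: [0.997, 0.083, 0.002, 0.002]
contact_force: [-0.2, -4.3, 5.5]
opening: 0.128
finger_force: 60.0
```

The gate is home: it won't travel any further and the force has reversed. I'll release it, rise, and go above the housing.

```bash
python3 -m handwheel '[[[0.05,0,0,0,0],[0.05,0,0,0,0],[0.05,0,0,0,0],[0.05,0,0,0,0],[0.05,0,0,-0.02,0],[0.05,0,0,-0.04,0],[0.05,0,0,-0.04,0],[0.08,-0.019,-0.022,0,0],[0.08,-0.02,-0.022,0,0],[0.08,-0.019,-0.022,0,0],[0.08,-0.019,-0.022,0,0],[0.08,-0.019,-0.022,0,0]]]' 60
python3 -m handwheel '[[[0.08,0,0,0,0],[0.08,0,0,0,0]]]'
python3 - <<'E'
from h import *
go(.454,.037,.062,.1648)
for n in('top','scene'):
    im=viewer.read_camera(n); cv2.imwrite(f"pics/h_{n}.png",im)
    for d in viewer.pinpoint(n,'housing')[:2]: print(n,round(d['confidence'],2),px2w(n,np.array(d['xy'])*[512,384],.052).round(4))
    for d in viewer.pinpoint(n,'gate_grip')[:1]: print(n,'grip',px2w(n,np.array(d['xy'])*[512,384],.152).round(4))
im=viewer.read_camera("scene"); cv2.imwrite("pics/h1.png",cv2.resize(im[100:280,170:370],None,fx=3,fy=3,interpolation=2))
E
```

```text
time: 9.02
eef_pos: [0.4519, 0.0402, 0.2239]
tcp_rot: [0.997, 0.082, -0.0, -0.0]
contact_force: [-0.8, 0.9, -0.1]
opening: 0.938
finger_force: 0.0
time: 9.18
eef_pos: [0.4525, 0.0401, 0.2242]
tcp_rot: [0.997, 0.083, 0.0, 0.0]
contact_force: [0.2, 0.1, 0.5]
opening: 0.939
finger_force: 0.0
t 9.18 p [0.4525 0.0401 0.2242] phi 0.1664 shift [0.0009 0.0033 0.1622] F [0.2 0.1 0.5] open 0.939
spin 0.09 tilt -1.0
top 0.79 [[0.8073 0.077  0.052 ]]
top 0.61 [[0.4621 0.039  0.052 ]]
top grip [[ 0.5676 -0.061   0.152 ]]
scene 0.78 [[0.4611 0.0395 0.052 ]]
scene 0.73 [[0.8636 0.077  0.052 ]]
scene grip [[ 0.5792 -0.0569  0.152 ]]
```

View pics/h1.png

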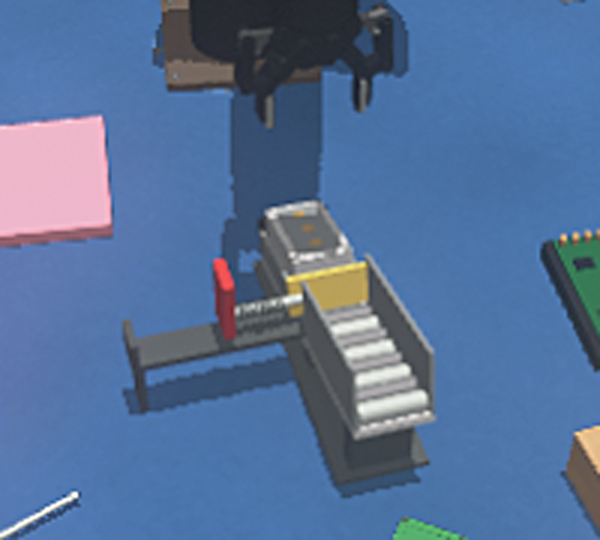

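The crop shows the gate home, with the handle at (225,300), and the housing at the bottom of the lane (305,230). The gripper is above it. I'll lower and grip.

```bash
python3 -m handwheel '[[[0.08,0.004,0.002,0.03,0],[0.08,0,0,0.035,0],[0.08,0,0,0.035,0],[0.08,0,0,0.03,0],[0.08,0,0,0.015,0],[0.08,0,0,0.01,0],[0.08,0,0,0.005,0],[0.08,0,0,0,0]]]' 40
python3 -m handwheel '[[[0.05,0,0,0,0],[0.05,0,0,0,0],[0.05,0,0,0,0],[0.05,0,0,0,0],[0.05,0,0,0,0],[0.05,0,0,0,0]]]' 40
python3 -c "
from h import *
go(.457,.0385,.062)
im=viewer.read_camera('scene'); cv2.imwrite('pics/h2.png',cv2.resize(im[120:240,210:370],None,fx=4,fy=4,interpolation=2))"
```

```text
time: 10.2
eef_pos: [0.4575, 0.0378, 0.0638]
tcp_rot: [0.997, 0.082, -0.001, -0.0]
contact_force: [0.0, 1.0, 0.4]
opening: 0.938
finger_force: 0.0
time: 10.7
eef_pos: [0.459, 0.0377, 0.0662]
tcp_rot: [0.997, 0.082, 0.002, 0.001]
contact_force: [-1.7, -1.2, 6.2]
opening: 0.691
finger_force: 44.3
t 10.7 p [0.459  0.0377 0.0662] phi 0.1648 shift [-0.0018 -0.0012  0.0042] F [-1.7 -1.2  6.2] open 0.691
```

View pics/h2.png

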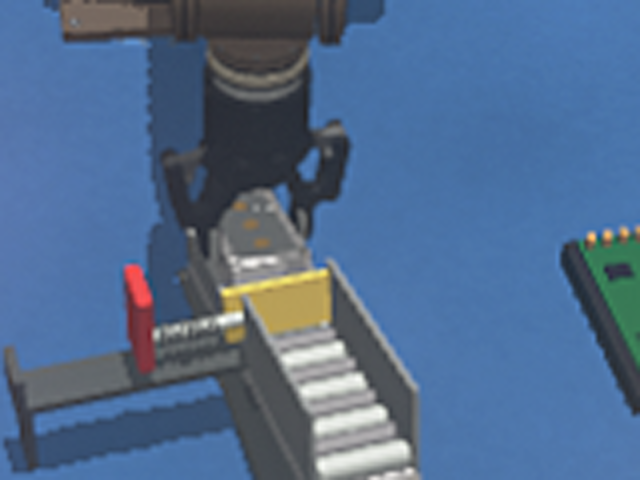

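The crop shows the fingers on both sides of the housing (265,230), and the opening reads 59 mm, so the grasp is good. I'll lift.

```bash
python3 -m handwheel '[[[0.05,0,0,0,0],[0.05,0,0,0,0],[0.05,0,0,-0.005,0],[0.05,0,0,-0.01,0],[0.05,0,0,-0.02,0],[0.05,0,0,-0.03,0],[0.05,0,0,-0.03,0],[0.05,0,0,-0.03,0],[0.05,0,0,-0.01,0],[0.05,0,0,0,0],[0.05,0,0,0,0]]]' 60
python3 -c "
from h import *
go(.53,-.355,.2,.034)
viewer.read_camera('scene');viewer.read_camera('top')
for n in('top','scene'):
  for d in viewer.pinpoint(n,'housing')[:2]: print(n,d['confidence'],px2w(n,np.array(d['xy'])*[512,384],.187))"
```

```text
time: 11.67
eef_pos: [0.4568, 0.0381, 0.1985]
tcp_rot: [0.997, 0.082, -0.0, -0.0]
contact_force: [-0.7, 0.0, -2.7]
opening: 0.683
finger_force: 65.4
t 11.67 p [0.4568 0.0381 0.1985] phi 0.1645 shift [ 0.0078  0.3998 -0.0016] F [-0.7  0.  -2.7] open 0.683
spin 7.48 tilt -1.0
top 0.63 [[0.75652141 0.064651   0.187     ]]
scene 0.82 [[0.45687903 0.04311617 0.187     ]]
scene 0.62 [[0.94227553 0.0577845  0.187     ]]
```

```bash
python3 -m handwheel '[[[0.05,0,0,0,3.7],[0.05,0,0,0,3.7],[0.05,0.002,0.015,0,0],[0.05,0.005,0.03,0,0],[0.05,0.005,0.035,0,0],[0.05,0.005,0.035,0,0],[0.05,0.005,0.035,0,0],[0.05,0.005,0.035,0,0],[0.05,0.005,0.035,0,0],[0.05,0.005,0.035,0,0],[0.05,0.005,0.035,0,0],[0.05,0.005,0.035,0,0]]]' 60
python3 -m handwheel '[[[0.05,0.005,0.03,0,0],[0.05,0.005,0.025,0,0],[0.05,0.003,0.013,0,0],[0.05,0,0.002,0,0],[0.05,0,0,0,0],[0.05,0,0,0,0]]]' 60
python3 - <<'E'
from h import *
go(.53,-.355,.072,.034)
im=viewer.read_camera("scene"); cv2.imwrite("pics/p1.png",cv2.resize(im[110:270,80:280],None,fx=3.5,fy=3.5,interpolation=2))
for d in viewer.pinpoint("scene",'housing')[:2]: print(d['confidence'],px2w("scene",np.array(d['xy'])*[512,384],.184))
for n in("top","scene"):
    viewer.read_camera(n)
    for d in viewer.pinpoint(n,'pad')[:2]: print(n,d['confidence'],px2w(n,np.array(d['xy'])*[512,384],0))
E
```

```text
time: 12.87
eef_pos: [0.5153, -0.2865, 0.1971]
tcp_rot: [1.0, 0.017, -0.001, -0.001]
contact_force: [1.1, -0.2, -2.3]
opening: 0.686
finger_force: 65.4
time: 13.37
eef_pos: [0.5309, -0.3535, 0.1977]
tcp_rot: [1.0, 0.018, -0.001, -0.001]
contact_force: [0.5, -0.1, -2.8]
opening: 0.69
finger_force: 65.4
t 13.37 p [ 0.5309 -0.3535  0.1977] phi 0.0355 shift [-0.0007  0.0018  0.1257] F [ 0.5 -0.1 -2.8] open 0.69
spin 0.09 tilt -1.0
0.88 [[0.94178906 0.05466304 0.184     ]]
0.64 [[ 0.5248722  -0.36129368  0.184     ]]
top 0.96 [[ 0.53226687 -0.36231457  0.        ]]
top 0.94 [[ 0.24872333 -0.23961206  0.        ]]
scene 0.71 [[ 0.53584192 -0.34444081  0.        ]]
scene 0.7 [[ 0.24626951 -0.24208289  0.        ]]
```

View pics/p1.png

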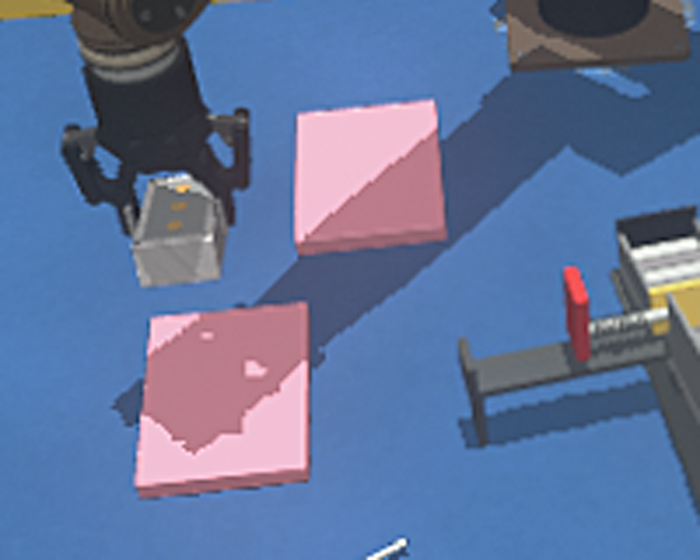

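The crop shows the housing held level-sided, still with the lane's tilt, above the right-hand pad (225,395). Its far end is high. I'll descend to just above the pad.

```bash
python3 -m handwheel '[[[0.05,0,0.002,0.01,0],[0.05,0,0,0.02,0],[0.05,0,0,0.025,0],[0.05,0,0,0.025,0],[0.05,0,0,0.025,0],[0.05,0,0,0.02,0],[0.05,0,0,0.012,0],[0.05,0,0,0.005,0],[0.05,0,0,0,0],[0.05,0,0,0,0]]]' 60
python3 -m handwheel '[[[0.05,0,0,0,0],[0.05,0,0,0,0],[0.05,0,0,0.001,0],[0.05,0,0,0.001,0],[0.05,0,0,0.001,0],[0.05,0,0,0.001,0],[0.05,0,0,0.001,0],[0.05,0,0,0.001,0],[0.05,0,0,0.001,0],[0.05,0,0,0,0]]]' 25
```

```text
time: 14.5
eef_pos: [0.5321, -0.3572, 0.0582]
tcp_rot: [1.0, 0.018, 0.001, 0.001]
contact_force: [0.4, -0.1, -1.7]
opening: 0.689
finger_force: 65.4
time: 15.33
eef_pos: [0.5314, -0.3565, 0.0499]
tcp_rot: [1.0, 0.018, -0.0, -0.0]
contact_force: [0.2, -0.0, -2.2]
opening: 0.686
finger_force: 65.4
```

```bash
python3 -m handwheel '[[[0.05,0,0,0.001,0],[0.05,0,0,0.001,0],[0.05,0,0,0.001,0],[0.05,0,0,0.001,0],[0.05,0,0,0,0]]]' 25
python3 -m handwheel '[[[0.055,0,0,0.001,0],[0.055,0,0,0.001,0],[0.055,0,0,0,0]]]' 25
```

```text
time: 15.75
eef_pos: [0.5318, -0.3567, 0.0472]
tcp_rot: [1.0, 0.018, 0.0, 0.0]
contact_force: [0.1, 1.2, 0.9]
opening: 0.682
finger_force: 66.0
time: 16.0
eef_pos: [0.5323, -0.3568, 0.0465]
tcp_rot: [1.0, 0.018, 0.0, 0.0]
contact_force: [-1.0, 3.7, 8.0]
opening: 0.688
finger_force: 66.7
```

```bash
python3 -m handwheel '[[[0.0575,0,0,0.001,0],[0.0575,0,0,0.001,0],[0.0575,0,0,0,0]]]' 20
python3 -m handwheel '[[[0.0583,0,0,0.001,0],[0.0583,0,0,0,0],[0.0583,0,0,0,0]]]' 20
```

```text
time: 16.25
eef_pos: [0.5331, -0.3571, 0.0454]
tcp_rot: [1.0, 0.018, 0.001, 0.001]
contact_force: [0.0, 3.7, 8.2]
opening: 0.69
finger_force: 66.9
time: 16.5
eef_pos: [0.5336, -0.3572, 0.0448]
tcp_rot: [1.0, 0.017, 0.002, 0.001]
contact_force: [0.4, 4.3, 9.9]
opening: 0.692
finger_force: 67.0
```

```bash
python3 -m handwheel '[[[0.0583,0,0,0.001,0],[0.0583,0,0,0.001,0],[0.0583,0,0,0.001,0],[0.0583,0,0,0.001,0],[0.0583,0,0,0,0]]]' 20
python3 -m handwheel '[[[0.0583,0,0,0.001,0],[0.0583,0,0,0.001,0],[0.0583,0,0,0.001,0],[0.0583,0,0,0,0]]]' 20
```

```text
time: 16.92
eef_pos: [0.5355, -0.3576, 0.0422]
tcp_rot: [1.0, 0.017, 0.004, 0.002]
contact_force: [5.3, 4.8, 12.8]
opening: 0.689
finger_force: 67.5
time: 17.25
eef_pos: [0.5367, -0.358, 0.04]
tcp_rot: [1.0, 0.017, 0.005, 0.002]
contact_force: [6.2, 5.1, 12.8]
opening: 0.69
finger_force: 67.9
```

```bash
python3 -m handwheel '[[[0.0583,0,0,0.001,0],[0.0583,0,0,0.001,0],[0.0583,0,0,0.001,0],[0.0583,0,0,0,0]]]' 20
python3 -m handwheel '[[[0.0583,0,0,0.001,0],[0.0583,0,0,0.001,0],[0.0583,0,0,0,0]]]' 20
python3 -c "
from h import *
im=viewer.read_camera('scene'); cv2.imwrite('pics/p2.png',cv2.resize(im[150:270,80:240],None,fx=5,fy=5,interpolation=2)[:, :800])"
```

```text
time: 17.58
eef_pos: [0.538, -0.3583, 0.0377]
tcp_rot: [1.0, 0.017, 0.007, 0.003]
contact_force: [9.2, 5.3, 13.3]
opening: 0.689
finger_force: 68.2
time: 17.83
eef_pos: [0.5385, -0.3586, 0.0361]
tcp_rot: [1.0, 0.017, 0.008, 0.003]
contact_force: [9.4, 4.9, 14.4]
opening: 0.69
finger_force: 68.5
```

View pics/p2.png

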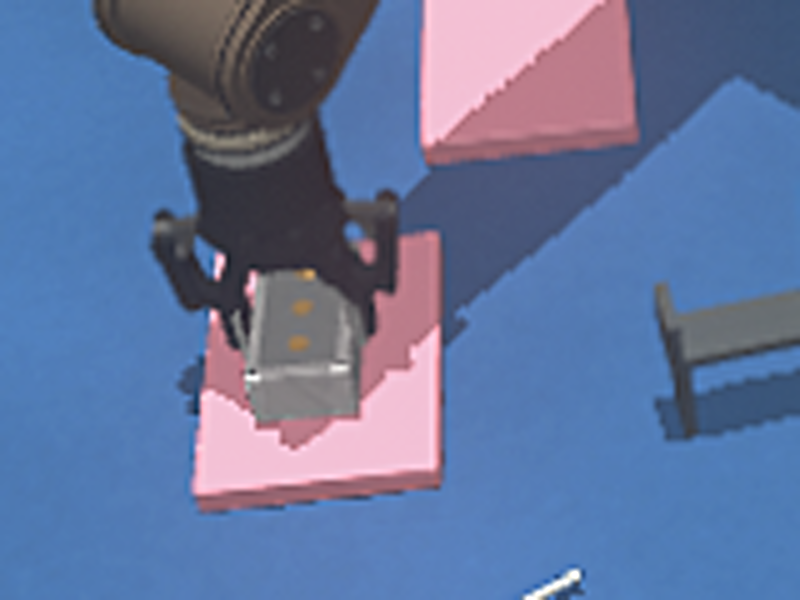

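The crop shows the housing nearly flat on the middle of the pad, with its far end at (305,415). A couple of millimetres are left.

```bash
python3 -m handwheel '[[[0.0583,0,0,0.001,0],[0.0583,0,0,0.001,0],[0.0583,0,0,0,0]]]' 20
python3 -m handwheel '[[[0.0583,0,0,0.001,0],[0.0583,0,0,0,0]]]' 20
```

```text
time: 18.13
eef_pos: [0.5388, -0.359, 0.0346]
tcp_rot: [1.0, 0.017, 0.008, 0.004]
contact_force: [9.5, 5.3, 14.7]
opening: 0.685
finger_force: 69.0
time: 18.3
eef_pos: [0.5385, -0.3594, 0.0333]
tcp_rot: [1.0, 0.017, 0.008, 0.004]
contact_force: [9.4, 3.0, 14.2]
opening: 0.69
finger_force: 68.9
```

```bash
python3 -m handwheel '[[[0.0583,0,0,0.001,0],[0.0583,0,0,0.001,0],[0.0583,0,0,0,0]]]' 20
python3 -m handwheel '[[[0.0583,0,0,0.001,0],[0.0583,0,0,0,0]]]' 20
```

```text
time: 18.55
eef_pos: [0.5386, -0.3597, 0.0321]
tcp_rot: [1.0, 0.017, 0.008, 0.004]
contact_force: [7.1, 2.9, 15.8]
opening: 0.687
finger_force: 69.3
time: 18.72
eef_pos: [0.5386, -0.3597, 0.0321]
tcp_rot: [1.0, 0.017, 0.007, 0.004]
contact_force: [6.3, 5.5, 20.9]
opening: 0.686
finger_force: 69.9
```

It's flat: z has stopped and the force is climbing. I'll unload, then open gradually.

```bash
python3 -m handwheel '[[[0.0583,0,0,-0.001,0],[0.0583,0,0,-0.001,0],[0.0583,0,0,-0.001,0],[0.0583,0,0,0,0]]]' 20
python3 -m handwheel '[[[0.062,0,0,0,0],[0.065,0,0,0,0],[0.07,0,0,0,0],[0.08,0,0,0,0],[0.08,0,0,0,0],[0.08,0,0,0,0],[0.08,0,0,0,0]]]' 20
python3 -c "
from h import *
go(.53,-.355,.2)"
```

```text
time: 19.05
eef_pos: [0.5371, -0.3599, 0.0322]
tcp_rot: [1.0, 0.017, 0.006, 0.004]
contact_force: [7.2, 0.3, 10.8]
opening: 0.688
finger_force: 68.7
time: 19.63
eef_pos: [0.5312, -0.3565, 0.0258]
tcp_rot: [1.0, 0.018, -0.0, -0.0]
contact_force: [-0.1, -0.0, -0.1]
opening: 0.937
finger_force: 0.0
t 19.63 p [ 0.5312 -0.3565  0.0258] phi 0.0353 shift [-0.0012 -0.0017 -0.1742] F [-0.1 -0.  -0.1] open 0.937
```

Released with no contact. I'll rise, move aside and check.

```bash
python3 -m handwheel '[[[0.08,0,0,-0.01,0],[0.08,0,0,-0.02,0],[0.08,0,0,-0.03,0],[0.08,0,0,-0.04,0],[0.08,0,0,-0.04,0],[0.08,0,0,-0.04,0],[0.08,-0.03,0.025,0,0],[0.08,-0.03,0.025,0,0],[0.08,-0.03,0.025,0,0],[0.08,-0.03,0.025,0,0],[0.08,-0.03,0.025,0,0],[0.08,0,0,0,0]]]' 20
python3 -m handwheel '[[[0.08,-0.01,0.04,0,0],[0.08,-0.01,0.04,0,0],[0.08,-0.01,0.04,0,0],[0.08,0,0.04,0,0],[0.08,0,0,0,0],[0.08,0,0,0,0],[0.08,0,0,0,0]]]' 20
python3 - <<'E'
from h import *
go(.53,-.355,.2)
for n in("top","scene"):
    im=viewer.read_camera(n)
    if n=="scene": cv2.imwrite("pics/f1.png",cv2.resize(im[130:280,90:290],None,fx=4,fy=4,interpolation=2)[:600,:800])
    for k,z in(("housing",.02),("pad",0),("gate_grip",.152)):
        for d in viewer.pinpoint(n,k)[:2]: print(n,k,round(d['confidence'],2),px2w(n,np.array(d['xy'])*[512,384],z).round(4))
    for d in viewer.outline_of(n,"housing")[:2]:
        c=max(cv2.findContours(d["mask"].astype(np.uint8),0,2)[0],key=cv2.contourArea)
        print(n,px2w(n,cv2.boxPoints(cv2.minAreaRect(c)),.056)[:,:2].round(3).tolist())
E
```

```text
time: 20.63
eef_pos: [0.3813, -0.4912, 0.2074]
tcp_rot: [1.0, 0.015, -0.001, 0.002]
contact_force: [0.4, 0.8, 0.0]
opening: 0.936
finger_force: 0.0
time: 21.22
eef_pos: [0.362, -0.6473, 0.2062]
tcp_rot: [1.0, 0.018, 0.0, -0.001]
contact_force: [-0.4, -0.0, -0.3]
opening: 0.936
finger_force: 0.0
t 21.22 p [ 0.362  -0.6473  0.2062] phi 0.0354 shift [ 0.1782 -0.2862  0.0065] F [-0.4 -0.  -0.3] open 0.936
top housing 0.74 [[0.8154 0.08   0.02  ]]
top housing 0.59 [[ 0.5243 -0.3573  0.02  ]]
top pad 0.91 [[ 0.5301 -0.3549  0.    ]]
top pad 0.77 [[ 0.2625 -0.2458  0.    ]]
top gate_grip 0.76 [[ 0.5695 -0.0585  0.152 ]]
top [[0.579, -0.318], [0.583, -0.39], [0.477, -0.394], [0.473, -0.323]]
top [[0.785, 0.135], [0.885, 0.08], [0.849, 0.02], [0.75, 0.075]]
scene housing 0.85 [[0.8387 0.0862 0.02  ]]
scene housing 0.57 [[ 0.525  -0.3603  0.02  ]]
scene pad 0.75 [[ 0.2619 -0.2374  0.    ]]
scene pad 0.68 [[ 0.5424 -0.3506  0.    ]]
scene gate_grip 0.83 [[ 0.5578 -0.0593  0.152 ]]
scene [[0.889, 0.021], [0.779, 0.08], [0.815, 0.133], [0.921, 0.072]]
scene [[0.61, -0.385], [0.464, -0.393], [0.477, -0.325], [0.62, -0.322]]
```

View pics/f1.png

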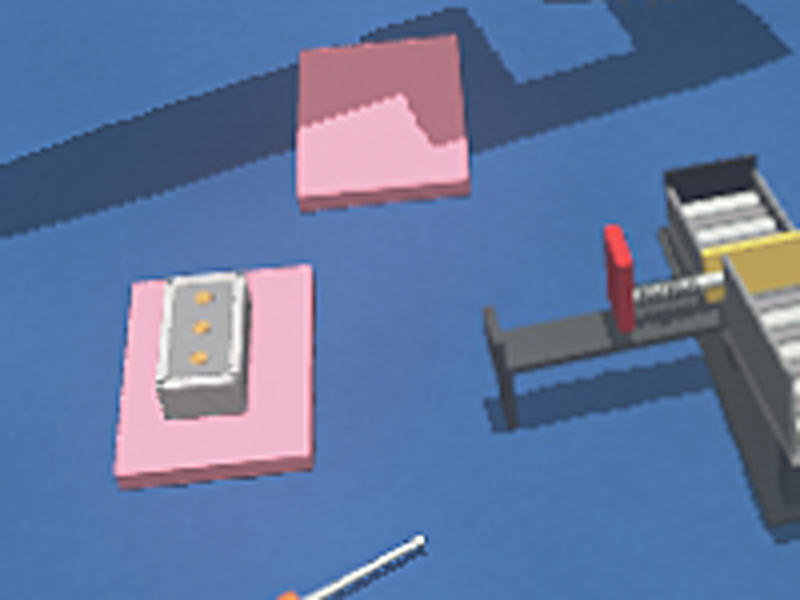

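The crop shows the housing flat, lid up and lengthwise on the rightmost pad, about 6 mm from its centre. The gate is home and the bystanders were not touched.

```bash
python3 -c "
from plant import sign_off
print(sign_off())"
```

```text
the job is handed in; nothing more can be done
None
```

The job is handed in, though no verdict came back: the gate went out to its stop and was eased home in the grip, and my last check showed the housing lid up and lengthwise on the rightmost pink pad, about 6 mm off its centre.

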